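# Free the child-safe medicine cupboard on the clinic counter

## Robot

A 7-joint arm with a two-finger parallel gripper is mounted at the origin on the work surface. World frame = base frame: x ahead of the robot, y to its left, z up, the work surface at z = 0. Lengths are in mm, angles in rad, forces in N, time in s.
With the tool pointing down it reaches from about 425 to 800 mm from the base axis. Payload 8.3 kg.
Tool frame: the origin (TCP) lies midway between the tips of the shut fingers; the grasp point (between the pads) lies 19 mm behind it; z points along the fingers, y is the line along which they close (so a half turn about z gives the same grasp; the last joint's range is limited). The gripper opens to 85 mm and grips with 20 to 120 N. Pads are 22 mm wide; open, the fingers measure 114 mm over their backs; the gripper's body (76 mm by 85 mm) begins 54 mm behind the grasp point. The pads swing forward as they close: fully open they stand 13 mm farther back than shut.
Start: joints at [1.155, 0.383, 0.016, 1.37, -0.006, 1.388, -0.046], TCP at [215.991, -586.471, 195.579] pointing down, gripper open.
Joint ranges: [-2.95, 2.95], [-0.25, 2.06], [-1.52, 1.56], [0.18, 2.33], [-1.44, 4.58], [0.02, 2.06], [-3.01, 3.01]. Speed limits (rad/s): [2.39, 2.39, 3.01, 3.01, 3.14, 3.14, 3.14].

## Interface

Orientations are given as [roll, pitch, yaw] about the fixed x, y, z axes, in that order (R = Rz(yaw) Ry(pitch) Rx(roll)).
In Python, from workcell import sensors, grab_frame, close_job gives the robot as it stands.
- The arm moves only by the shell command python3 -m creep 'ROWS' [OPENING]. ROWS is JSON, a list of rows, each a list of 4 numbers: the shift along the tool's x, y, z in mm, then the turn about the tool's z in degrees. A call has 1 to 20 rows; each row is the pose to reach, as a shift and turn from the pose commanded when the call began, along the tool's axes at that moment; what a row does not reach only later rows make up. A row lasts 1/12 s, in which the tool goes at most 41.7 mm and 7.16 degrees, less where a joint would pass 70% of its speed; a pose out of reach is approached as far as the arm can. A call with a gripper value outside its range is refused whole. OPENING is the opening, from -1 (shut) to 1 (fully open), set as the call begins (- or left out, the last holds). The fingers move at their own pace and stop on an object; the grip force is fixed at half the most. Time passes only in rows, so rows that repeat a pose let the fingers close. It gives the time, the measured TCP pose, the force, the opening and the grip force at its end, in the units of the state.
- sensors.get_state(): the state, without advancing time (a new reading comes with each control period).
- grab_frame(name): name is "side" or "top" or "wrist"; returns a dict with "pixels" (420x560x3 uint8, red, green, blue), "mtx" (3x3 intrinsics, pixels), "distortion" ([k1, k2, p1, p2, k3] as OpenCV has them; the pictures are not rectified), "rvec" (rotation vector, rad) and "tvec" (3), from world to camera coordinates, as OpenCV has them; the wrist camera has in their place "T_tool_cam" (4x4, takes a point from camera to tool coordinates, whose origin is the TCP and whose axes are the flange's). Camera axes: x right, y down, z forward; pixel columns grow to the right and rows downward; lengths in mm; the calibration is good to about 2 mm. A picture is of the moment at which its call begins: read the wrist's pose just before it. There is no depth.
- close_job(): hands the job in; it is judged then, once.
The state is a dict: "clock": time; "joint_positions": joint angles; "joint_vel": joint speeds; "joint_efforts": joint torques, N m; "tcp_pos": TCP position; "orientation": TCP orientation; "force": force on the tool from outside, world axes, zero at the start; "ft_torque": the same for the moment, N m; "width": finger opening in mm; "grasp_force": force on a finger pad.
Only numpy, scipy, OpenCV 4.12 (cv2) and the standard library are available. Lean on these libraries where they do the work, as an engineer would, in place of code of your own. Each camera call takes 0.05 s, during which the arm holds its last target. There are 200 camera calls.

## Task

Open the small medicine cupboard on the counter. First lift away the jar that stands in the door's way and stand it upright on the round rubber pad in the tray's empty place; then slide the steel shutter on the cupboard's top all the way off the gap it covers; then reach down through the gap, press the sprung hook down, and while it is down push the door outward from behind so that it comes free, swing it wide open to about a right angle, and leave it so, with the hook sprung back up. Leave the other jars and bottles standing where they are.

Things in the scene. Friction and masses are not known exactly. Their poses are not given: they have to be found in the camera images.
- cupboard: White box cupboard fixed to the counter, 240 wide (its y), 160 deep (its x, without the door), 200 high. Origin: centre of its underside. Its front, with the door, faces its own -x; the hinge is at the +y end of the front. The top is flat but for a notch in its front edge (see gap), the shutter over it, and a thin rail 5 high along y at x = -24.
- gap (a point): Centre of the gap, at the top surface (z 200): a notch in the top's front edge, 60 along cupboard y (-100 to -40) by 36 along x (-80 to -44), closed at -x by the shut door's inner face. Below it, apart from the hook, all is empty for 100 mm. A steel keeper lip behind it (x -44 to -36) hangs to 19 below the top surface. Axes as the cupboard's.
- door (a joint): Door angle, rad: 0 shut, grows as the free edge swings outward (cupboard's -x), up to 1.75. White panel 238 wide, 12 thick, top edge 198 above the counter; its hinge is stiff (0.12 N m), so it stays where it is left. While the hook is up it has only 2 mm of play. A 16 mm knob stands out of its outer face at half height near the free edge.
- door_hinge (a point): On the door's vertical hinge line, at height 200: at x = -80, y = +118 of the cupboard, level with the door's inner face. Axes turn with the door: its -y points along the inner face to the free edge, its -x outward. Seen from above the opening door turns clockwise.
- hook (a joint): How far the sprung hook is pressed down, m: 0 up, 0.016 bottomed. It rides on the door's inside, moves straight down and springs up when let go; 3.5 N to start, 9 N at 14 mm. Its nose holds behind the keeper lip until about 9 mm down; 12 mm is safely clear. It must stay down until the door's latch end has come 25 mm outward.
- hook_pad (a point): Centre of the hook's flat steel press pad, on its upper face, 22 below the cupboard's top when up; 30 (x, from 2 to 32 behind the door's inner face) by 46 (y). It is 188 from the hinge line and travels with the door.
- shutter (a joint): How far the shutter is slid, m: near 0 it covers the gap, grows towards the hinge end (cupboard's +y), end stop at 0.078. Slides with about 2 N of friction and stays where it is left.
- shutter_fin (a point): Top of the shutter's upright fin, 24 above the cupboard's top. The shutter is a steel plate 52 (x) by 70 (y) by 4 thick lying on the cupboard's top; the fin in its middle is 30 long (cupboard's x), 12 thick (y) and stands 20 above the plate.
- jar: Clear round jar with white lid and paper label, 52 diameter, 80 high, about 0.16 kg, standing on the counter, its centre 85 to 130 in front of the door, within its swing. Origin: centre of its underside.
- tray: White shallow tray fixed to the counter, 232 (its x) by 100 (its y), rim 22 high, walls and floor 4 thick. Origin: centre of its underside. It has three places in a row along its x, at -72, 0 and +72: two hold jars, one the pad.
- pad: Round black rubber pad, 54 diameter, 3 thick, fixed on the tray's floor in the empty place. Origin: centre of its underside; its upper face is 7 above the counter.
- tray_jar1: Jar in the tray, 48 diameter, 68 high, origin at centre of its underside. To be left alone.
- tray_jar2: As tray_jar1, in another place of the tray. To be left alone.
- drop_bottle: Small amber bottle, 38 diameter, 85 high, standing on the cupboard's top behind the shutter. Origin at centre of its underside. To be left alone.
- spray_bottle: White bottle, 56 diameter, 175 high, standing on the counter in front of the cupboard, just outside the door's swing. Origin at centre of its underside. To be left alone.

How it is judged:
By the outcome, as a careful person would: the job done as asked, in the order asked, and still so for the second after the job is handed in, with the robot touching nothing.
It also fails if it takes over 67 s, if anything falls off the work surface, if the arm or the gripper's body presses on something with over 40 N, if the wrist force passes 120 N, or if a joint passes its speed limit or range.

## Working session

There is one attempt and no reset: what is moved stays moved. The work goes in short steps, Python scripts to look and compute and a shell command to move; the robot and the scene stay as the last step left them, time stands still between calls to the robot, and variables do not carry over. Pictures are saved under pics/ and viewed, at most 10 in all, crops included, and the job is handed in when it is done.

```bash
mkdir -p pics; cat > h.py <<'E'
import numpy as np, cv2, json
from scipy.spatial.transform import Rotation as R
from workcell import sensors, grab_frame, close_job
def cam(f, st=None):
    if "rvec" in f:
        Rm=cv2.Rodrigues(np.array(f["rvec"],float))[0]; t=np.array(f["tvec"],float).ravel()
        return Rm, t
    T=np.eye(4); T[:3,:3]=R.from_euler('xyz',st["orientation"]).as_matrix(); T[:3,3]=st["tcp_pos"]
    W=np.linalg.inv(T@np.array(f["T_tool_cam"]))
    return W[:3,:3],W[:3,3]
def shot(n,save=None):
    st=sensors.get_state(); f=grab_frame(n); f["R"],f["t"]=cam(f,st)
    if save: cv2.imwrite(save,f["pixels"][:,:,::-1])
    return f
def ray(f,uv):
    p=cv2.undistortPoints(np.array([[uv]],float),np.array(f["mtx"]),np.array(f["distortion"]))[0,0]
    d=f["R"].T@np.array([p[0],p[1],1]); return -f["R"].T@f["t"], d/np.linalg.norm(d)
def onz(f,uv,z):
    c,d=ray(f,uv); return c+d*(z-c[2])/d[2]
def proj(f,P):
    return cv2.projectPoints(np.array(P,float).reshape(-1,1,3),cv2.Rodrigues(f["R"])[0],f["t"],np.array(f["mtx"]),np.array(f["distortion"]))[0][:,0]
def st():
    s=sensors.get_state(); return s
E
python3 - <<'E'
from h import *
a=shot("top","pics/top.png"); b=shot("side","pics/side.png"); 
for f in(a,b): print((-f["R"].T@f["t"]).round(), f["R"].round(2).tolist())
print(st())
E
```

```text
[ 319.    6. 1229.] [[-0.0, -1.0, -0.01], [-0.98, 0.01, -0.18], [0.18, 0.01, -0.98]]
[  0. 705. 884.] [[-0.79, -0.61, 0.02], [-0.42, 0.51, -0.75], [0.45, -0.6, -0.66]]
{'clock': 0.1, 'joint_positions': array([ 1.15509505,  0.38417536,  0.01637004,  1.37103805, -0.00632047,
        1.3881784 , -0.04653479]), 'joint_vel': array([-1.56878903e-03, -1.78843973e-03, -8.00687077e-05, -3.31327679e-03,
       -7.36954605e-05,  3.13691866e-04, -1.74937048e-03]), 'joint_efforts': array([ 3.98532473e-03, -6.29128075e+01,  8.48374050e-01, -3.72760963e+01,
        1.68523804e-02,  1.05373096e-02,  5.03561523e-05]), 'tcp_pos': array([ 215.82589817, -586.01472774,  194.67058207]), 'orientation': array([-3.13984183e+00,  3.26303012e-06,  3.52830861e-01]), 'force': array([-0.09150439, -0.30920634,  0.26848257]), 'ft_torque': array([-0.01232724,  0.01047196,  0.02297241]), 'grasp_force': 0.0, 'width': 85.55555708625101}
```

View pics/top.png

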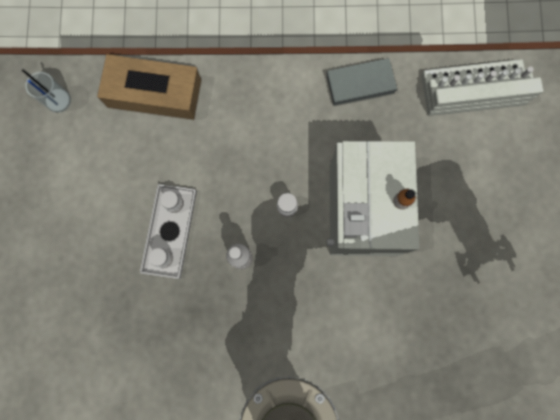

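View pics/side.png

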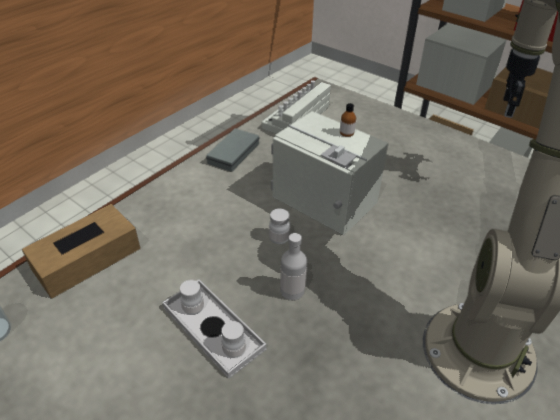

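The top view shows the jar lid at about (287,203), the pad at (170,231), the spray bottle at (237,255), and the cupboard top spanning columns 337–418 and rows 141–250. Its front faces left (world +y). The shutter fin is near (357,216). The side view agrees.

```bash
python3 - <<'E'
from h import *
a=shot("top"); b=shot("side")
A=a["pixels"]
g=cv2.cvtColor(A,cv2.COLOR_RGB2GRAY)
def blob(f,m,box):
    x0,y0,x1,y1=box; mm=np.zeros_like(m); mm[y0:y1,x0:x1]=m[y0:y1,x0:x1]
    c=max(cv2.findContours(mm,cv2.RETR_EXTERNAL,cv2.CHAIN_APPROX_NONE)[0],key=cv2.contourArea)
    return c
w=(g>165).astype(np.uint8)
for n,box,z in(("jar",(270,188,305,222),80),("spray",(225,242,250,270),175)):
    c=blob(a,w,box); (u,v),r=cv2.minEnclosingCircle(c); P=onz(a,(u,v),z); print(n,(u,v),r,P.round(),(onz(a,(u+r,v),z)-P).round())
k=(g<40).astype(np.uint8)
c=blob(a,k,(155,215,185,247)); (u,v),r=cv2.minEnclosingCircle(c); print("pad",u,v,r,onz(a,(u,v),7).round())
gb=cv2.cvtColor(b["pixels"],cv2.COLOR_RGB2GRAY)
c=blob(b,(gb<40).astype(np.uint8),(190,310,230,345));(u,v),r=cv2.minEnclosingCircle(c); print("pad side",u,v,r,onz(b,(u,v),7).round())
# tops crop
cr=cv2.resize(A[120:270,270:430],None,fx=3.7,fy=3.7,interpolation=cv2.INTER_CUBIC)
c2=cv2.resize(b["pixels"][100:250,255:400],None,fx=3.7,fy=3.7,interpolation=cv2.INTER_CUBIC)
cv2.imwrite("pics/c1.png",cr[:,:,::-1]); cv2.imwrite("pics/c2.png",c2[:,:,::-1])
for uv in((338,142),(415,142),(418,248),(338,249)): print(onz(a,uv,200).round())
E
```

```text
jar (287.0340881347656, 201.99432373046875) 8.578027725219727 [539.  -1.  80.] [ -0. -21.   0.]
spray (234.6521759033203, 252.7391357421875) 5.018970966339111 [407. 116. 175.] [ -0. -11.   0.]
pad 169.0 231.0 8.485381126403809 [478. 304.   7.]
pad side 212.0833282470703 326.2083435058594 10.772775650024414 [480. 308.   7.]
[ 652. -116.  200.]
[ 650. -287.  200.]
[ 414. -280.  200.]
[ 412. -110.  200.]
```

View pics/c1.png

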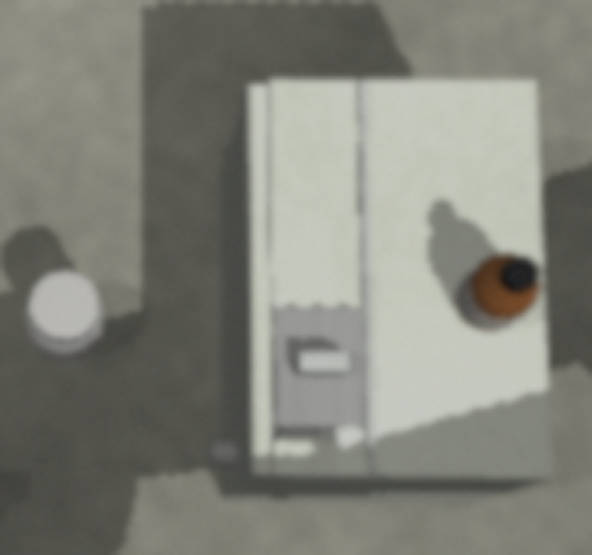

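The crop shows the door/top seam at column 270, the right edge running from 538 to 548, the fin top at (323,361) and the rail at about 361–370. The cupboard's yaw is small.

```bash
cat >> h.py <<'E'
def go(P,yaw_deg=None,s=None):
    s=s or st(); y=s["orientation"][2]
    d=np.array(P,float)-s["tcp_pos"]
    t=R.from_euler('xyz',s["orientation"]).as_matrix().T@d
    q=0 if yaw_deg is None else -(yaw_deg-np.degrees(y))
    print("rows->",t.round(1).tolist(), round(q,1))
E
python3 - <<'E'
from h import *
a=shot("top")
q=lambda c,r,z=200: onz(a,(270+(c+.5)/3.7-.5,120+(r+.5)/3.7-.5),z)
P={}
for n,c,r,z in(("seam_far",270,80,200),("seam_near",271,455,200),("back_far",538,80,200),("back_near",549,475,200),("rail_far",361,80,205),("rail_near",371,472,205),("doorout_far",248,84,198),("doorout_near",252,473,198),("fin",323,361,224),("bottlecap",519,273,285),("shut_hinge_end",315,306,204),("shut_near",315,428,204)):
    P[n]=q(c,r,z); print(n,P[n].round(1))
for a_,b_ in(("seam_near","seam_far"),("back_near","back_far"),("rail_near","rail_far"),("doorout_near","doorout_far")):
    d=P[b_]-P[a_]; print(a_,np.degrees(np.arctan2(d[1],d[0])).round(2),np.linalg.norm(d).round())
print(np.linalg.norm(P["seam_far"]-P["back_far"]))
go([539,-1,330],-10)
E
```

```text
seam_far [ 653.9 -126.1  200. ]
seam_near [ 425.7 -120.5  200. ]
back_far [ 652. -287.  200.]
back_near [ 413.5 -280.5  200. ]
rail_far [ 651.7 -180.1  205. ]
rail_near [ 415.1 -177.3  205. ]
doorout_far [ 652.1 -113.   198. ]
doorout_near [ 415.4 -109.3  198. ]
fin [ 477.3 -148.9  224. ]
bottlecap [ 515.5 -246.9  285. ]
shut_hinge_end [ 513.4 -148.4  204. ]
shut_near [ 440.9 -146.   204. ]
seam_near -1.41 228.0
back_near -1.55 239.0
rail_near -0.68 237.0
doorout_near -0.88 237.0
160.88272845929973
rows-> [505.5, -437.7, -134.5] 30.2
```

```bash
python3 -m creep '[[0,0,-40,0],[0,0,-80,0],[0,0,-120,0],[28,-24,-135,2],[56,-48,-135,5],[84,-73,-135,8],[112,-97,-135,11],[140,-122,-135,14],[168,-146,-135,17],[197,-170,-135,20],[225,-195,-135,22],[253,-219,-135,24],[281,-243,-135,26],[309,-268,-135,28],[337,-292,-135,30],[365,-316,-135,30],[393,-340,-135,30],[421,-365,-135,30],[450,-389,-135,30],[478,-414,-135,30]]' 1
python3 -m creep '[[15,-13,0,0],[27,-24,0,0],[27,-24,0,0],[27,-24,0,0],[27,-24,0,0]]'
python3 - <<'E'
from h import *
f=shot("wrist","pics/w1.png"); s=st(); print(s["tcp_pos"],np.degrees(s["orientation"])); print(proj(f,[[539,-1,80],[539,-1,0]]))
E
```

```text
clock: 1.92
tcp_pos: [522.0, -31.3, 330.8]
orientation: [3.142, -0.001, -0.171]
force: [1.2, -0.4, 0.1]
width: 85.1
grasp_force: 0.0
clock: 2.33
tcp_pos: [551.8, -14.4, 330.5]
orientation: [3.141, 0.0, -0.171]
force: [-0.3, -0.3, 0.9]
width: 85.4
grasp_force: 0.0
[551.73433835 -14.66479826 330.72892182] [ 1.79976413e+02 -1.79192799e-03 -9.85700301e+00]
[[268.33309882 180.90596774]
 [269.57598919 170.58711746]]
```

View pics/w1.png

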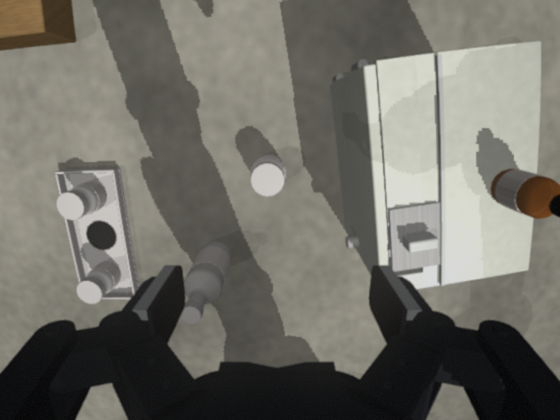

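The wrist view shows the jar lid at (267,179), matching the prediction, plus the pad at (101,235), the fin top at about (423,242) and the spray bottle's cap at (192,315). I'll measure them from here.

```bash
python3 - <<'E'
from h import *
f=shot("wrist")
for n,uv,z in(("jar",(267.5,179.5),80),("pad",(101,235.5),7),("trayTL",(57,171),22),("trayTR",(118,166),22),("trayBR",(133,298),22),("trayBL",(82,298),22),("fin",(424,243),224),("seam_far",(377,66),200),("seam_near",(386,262),200),("railfar",(438,56),205),("railnear",(441,283),205),("backfar",(540,43),200),("backnear",(529,270),200),("knob",(351,241),100),("spraycap",(192,315),175),("shutHingeL",(390,207),204),("shutHingeR",(438,203),204),("shutNearL",(390,271),204)):
    print(n,onz(f,uv,z).round(1))
go([539,-1,41],-10)
E
```

```text
jar [541.1  -0.6  80. ]
pad [480.6 303.3   7. ]
trayTL [602.2 330.4  22. ]
trayTR [591.2 227.9  22. ]
trayBR [361.6 276.2  22. ]
trayBL [375.3 371.3  22. ]
fin [ 482.2 -148.5  224. ]
seam_far [ 650.9 -124.   200. ]
seam_near [ 455.3 -116.9  200. ]
railfar [ 651.1 -178.3  205. ]
railnear [ 421.4 -174.4  205. ]
backfar [ 651.6 -282.5  200. ]
backnear [ 413.7 -281.2  200. ]
knob [440.9 -99.7 100. ]
spraycap [410.2 114.7 175. ]
shutHingeL [ 517.5 -123.8  204. ]
shutHingeR [ 513.3 -172.8  204. ]
shutNearL [ 446.1 -119.3  204. ]
rows-> [-15.0, -11.5, 289.9] 0.1
```

```bash
python3 -m creep '[[-14,-11,30,0],[-14,-11,70,0],[-14,-11,110,0],[-14,-11,150,0],[-14,-11,190,0],[-14,-11,230,0],[-14,-11,260,0],[-14,-11,280,0],[-14,-11,292,0],[-14,-11,299,0],[-14,-11,299,0],[-14,-11,299,0]]' 1
python3 -m creep '[[0,0,0,0],[0,0,0,0],[0,0,0,0],[0,0,0,0],[0,0,0,0],[0,0,0,0],[0,0,0,0],[0,0,0,0],[0,0,0,0],[0,0,0,0]]' -1
python3 -c "
from h import *
s=st();go([480.5,304,150],-10)"
```

```text
clock: 3.43
tcp_pos: [541.1, -0.7, 32.8]
orientation: [-3.141, -0.002, -0.171]
force: [0.2, 0.4, 0.1]
width: 85.4
grasp_force: 0.0
clock: 4.27
tcp_pos: [541.4, -0.4, 33.1]
orientation: [-3.141, -0.003, -0.171]
force: [-0.7, 0.7, 7.2]
width: 43.7
grasp_force: 60.3
rows-> [-111.4, -289.6, -117.1] 0.2
```

```bash
python3 -m creep '[[0,0,-10,0],[0,0,-30,0],[0,0,-60,0],[0,0,-95,0],[0,0,-117,0],[-13,-34,-117,0],[-26,-68,-117,0],[-39,-102,-117,0],[-52,-136,-117,0],[-65,-170,-117,0],[-78,-204,-117,0],[-91,-238,-117,0],[-102,-266,-117,0],[-109,-283,-117,0],[-111,-289,-117,0],[-111,-289,-117,0],[-111,-289,-117,0]]'
python3 - <<'E'
from h import *
a=shot("side","pics/s2.png"); f=shot("wrist","pics/w2.png")
w=np.hstack([cv2.imread("pics/w2.png")[:,:400],cv2.imread("pics/s2.png")[170:,100:400][:, :]. copy() if 0 else cv2.imread("pics/s2.png")[:,80:480]])
cv2.imwrite("pics/ws2.png",w); s=st(); print(s["tcp_pos"],s["width"]); go([480.5,304,150],-10)
E
```

```text
clock: 5.68
tcp_pos: [480.3, 302.2, 148.7]
orientation: [3.141, -0.0, -0.171]
force: [1.7, -0.2, -2.2]
width: 43.6
grasp_force: 61.5
[480.88326799 301.06307365 148.63225581] 44.12820107002327
rows-> [-0.9, -2.8, -1.4] 0.1
```

View pics/ws2.png

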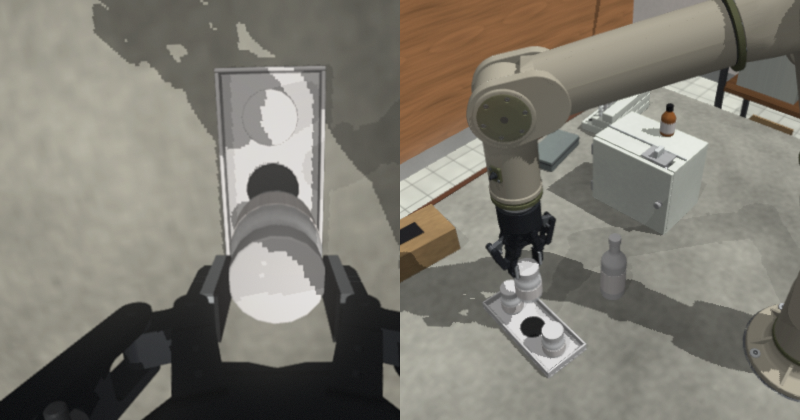

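The jar hangs upright in the grip above the tray. The pad is visible at about (273,188), partly behind the jar, with its edges at columns 247–299 and its top at row 162.

```bash
python3 - <<'E'
from h import *
f=shot("wrist")
g=cv2.cvtColor(f["pixels"],cv2.COLOR_RGB2GRAY); m=(g<60); 
pts=[]
for r in range(158,192,2):
    c=np.where(m[r,235:310])[0]+235
    if len(c)>8: pts+= [onz(f,(c[0]-.5,r),7)[:2],onz(f,(c[-1]+.5,r),7)[:2]]
p=np.array(pts); A=np.c_[2*p,np.ones(len(p))]; s=np.linalg.lstsq(A,(p**2).sum(1),rcond=None)[0]
print(s[:2],np.sqrt(s[2]+s[0]**2+s[1]**2)); go([s[0],s[1],40],-10)
E
```

```text
[105.89971117 364.22574411] 379.30883329080086
rows-> [-380.4, 2.5, 108.5] 0.0
```

```bash
python3 - <<'E'
from h import *
f=shot("wrist")
for uv in((247,187),(299,187),(273,162),(273,188)): print(onz(f,uv,7).round(1))
go([480.5,304,40],-10)
E
```

```text
[487.8 330.1   7. ]
[478.7 278.    7. ]
[508.3 299.6   7. ]
[482.2 304.2   7. ]
rows-> [-0.8, -2.7, 108.7] 0.1
```

```bash
python3 -m creep '[[0,-3,20,0],[0,-3,50,0],[0,-3,75,0],[0,-3,90,0],[0,-3,98,0],[0,-3,102,0],[0,-3,105,0],[0,-3,107,0],[0,-3,107,0],[0,-3,107,0]]'

```

```text
clock: 6.72
tcp_pos: [481.0, 306.4, 42.6]
orientation: [-3.141, -0.001, -0.171]
force: [-0.6, 0.4, -1.8]
width: 43.8
grasp_force: 61.6
```

```bash
python3 -m creep '[[0,2,1,0],[0,2,2,0],[0,2,3,0],[0,2,3,0],[0,2,3,0]]'

```

```text
clock: 7.13
tcp_pos: [481.0, 304.2, 40.1]
orientation: [-3.141, -0.002, -0.171]
force: [-1.0, -2.8, 8.4]
width: 43.9
grasp_force: 62.5
```

```bash
python3 -m creep '[[0,0,0,0],[0,0,0,0],[0,0,0,0],[0,0,0,0],[0,0,0,0],[0,0,0,0],[0,0,-5,0],[0,0,-20,0],[0,0,-60,0],[0,0,-100,0],[0,0,-140,0],[0,0,-180,0],[0,0,-220,0],[0,0,-260,0],[0,0,-290,0],[0,0,-290,0]]' 1
python3 - <<'E'
from h import *
f=shot("wrist","pics/w3.png");print(proj(f,[[481.5,304,87],[481.5,304,7]])); shot("side","pics/s3.png")
w=np.hstack([cv2.imread("pics/w3.png")[:,100:500],cv2.imread("pics/s3.png")[:,80:480]]);cv2.imwrite("pics/ws3.png",w)
s=st();print(s["tcp_pos"]); go([478,-150,330],-1.2)
E
```

```text
clock: 8.47
tcp_pos: [481.3, 305.9, 336.5]
orientation: [-3.134, -0.008, -0.171]
force: [-0.3, 1.2, 0.6]
width: 85.2
grasp_force: 0.0
[[279.17104818 171.29493931]
 [279.1702222  162.76134933]]
[480.37675701 304.77700546 330.36919584]
rows-> [74.8, 448.6, -0.5] -8.6
```

View pics/ws3.png

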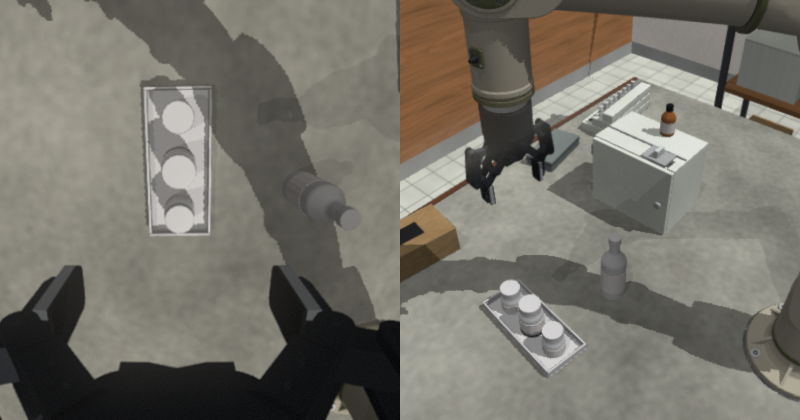

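The jar stands on the pad between the two tray jars; its lid is at (179,170) in the crop, against a predicted (179,171). Next is the shutter, pushed with closed fingers.

```bash
python3 -m creep '[[4,36,0,-1],[8,74,0,-2],[12,112,0,-3],[16,150,0,-4],[20,188,0,-5],[24,226,0,-6],[28,264,0,-7],[32,302,0,-8],[36,340,0,-9],[40,378,0,-9],[43,416,0,-9],[46,436,0,-9],[47,444,0,-9],[47,444,0,-9],[47,444,0,-9]]' -1
python3 - <<'E'
from h import *
f=shot("wrist","pics/w4.png");s=st();print(s["tcp_pos"],np.degrees(s["orientation"]),s["width"]); go([450,-149,214],-1.2)
print(proj(f,[[480,-149,224],[453,-123,200],[652,-125,200]]))
E
```

```text
clock: 9.82
tcp_pos: [450.8, -140.3, 327.8]
orientation: [-3.14, 0.001, -0.013]
force: [0.2, 1.0, -0.5]
width: 0.2
grasp_force: 0.0
[ 451.07906603 -139.56450692  328.06617499] [-1.79939068e+02  5.08210913e-02 -6.56448282e-01] 0.16479396521964096
rows-> [-0.9, 9.6, 114.1] 0.5
[[285.94098771 165.82021501]
 [258.75608165 189.68694489]
 [255.22633121 -40.96452554]]
```

View pics/w4.png

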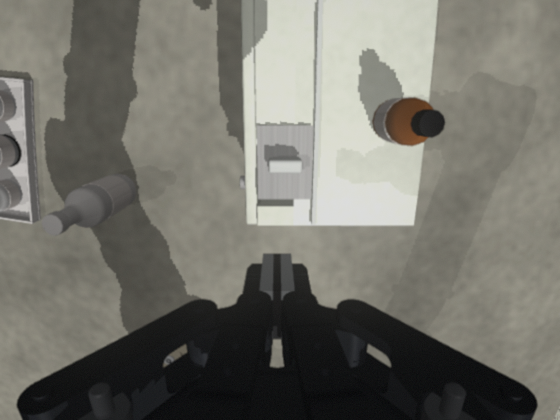

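The fin top is at (285,164), as predicted. I'll go down beside it and push.

```bash
python3 -m creep '[[-2,10,35,0],[-2,10,70,0],[-2,10,95,0],[-2,10,108,0],[-2,10,113,0],[-2,10,114,0],[6,10,114,0],[14,10,114,0],[22,10,114,0],[30,10,114,0],[38,10,114,0],[46,10,114,0],[54,10,114,0],[60,10,114,0],[60,10,114,0]]'

```

```text
clock: 11.12
tcp_pos: [511.9, -152.0, 214.3]
orientation: [-3.141, 0.0, -0.013]
force: [-0.1, 0.2, -0.1]
width: -0.0
grasp_force: 0.0
```

```bash
python3 -m creep '[[3,-2,0,0],[6,-2,0,0],[8,-2,0,0],[10,-2,0,0],[10,-2,0,0]]'
python3 -m creep '[[2,0,0,0],[4,0,0,0],[4,0,0,0]]'
python3 -c "
from h import *
f=shot('wrist','pics/w5.png');print(proj(f,[[532,-150,224]]),sensors.get_state()['tcp_pos'])"
```

```text
clock: 11.53
tcp_pos: [521.1, -150.3, 214.7]
orientation: [-3.142, -0.0, -0.014]
force: [0.4, -0.3, 0.0]
width: 0.2
grasp_force: 0.0
clock: 11.78
tcp_pos: [525.1, -150.4, 214.6]
orientation: [-3.142, -0.0, -0.014]
force: [0.3, -1.0, -0.8]
width: -0.0
grasp_force: 0.0
[[275.14544597 238.13243957]] [ 524.97862162 -150.37794725  214.61419169]
```

View pics/w5.png

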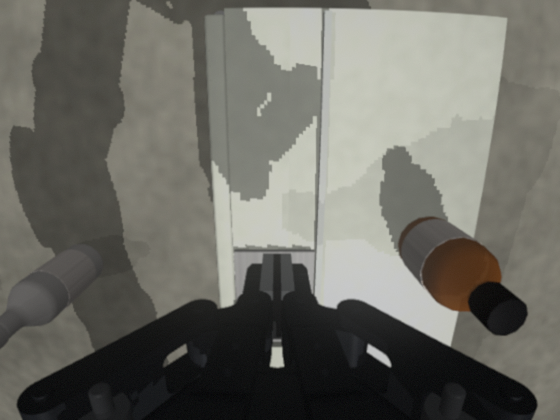

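The shutter's far edge is now at about row 248, moving with the fingers. I'll keep going until the end stop.

```bash
python3 -c "
from h import *
f=shot('wrist');print(onz(f,(275,248),204))"
python3 -m creep '[[2,0,0,0],[4,0,0,0],[6,0,0,0],[8,0,0,0],[8,0,0,0]]'
python3 -c "
from h import *
f=shot('wrist');a=f['pixels'].mean(2)[:,245]; g=np.diff(a[180:300]); i=np.argsort(-abs(g))[:4]+180; print(i,[onz(f,(245,k+.5),204).round(1).tolist() for k in i])"
```

```text
[ 517.01761932 -149.53067513  204.        ]
clock: 12.3
tcp_pos: [533.2, -150.4, 214.5]
orientation: [-3.141, -0.0, -0.013]
force: [-0.3, -0.7, 1.5]
width: 0.0
grasp_force: 0.0
[259 262 258 198] [[517.5, -130.1, 204.0], [515.4, -130.1, 204.0], [518.2, -130.2, 204.0], [558.1, -131.9, 204.0]]
```

```bash
python3 - <<'E'
from h import *
a=shot("top");b=shot("side")
c1=cv2.resize(a["pixels"][130:260,310:430],(400,433),interpolation=cv2.INTER_CUBIC);c2=cv2.resize(b["pixels"][80:210,260:380],(400,433),interpolation=cv2.INTER_CUBIC)
cv2.imwrite("pics/ab.png",np.hstack([c1,c2])[:,:,::-1])
E
```

```text
(no output)
```

View pics/ab.png

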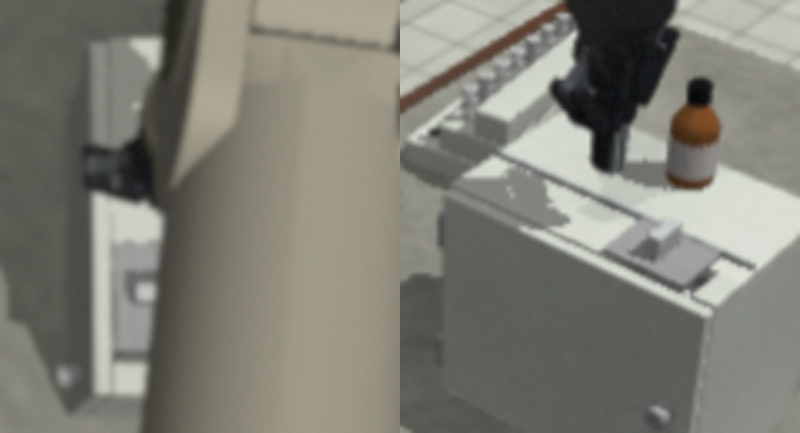

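The views show the shutter unmoved, with its fin at about (665,240) in the right crop, and the fingers well beyond it. I'll check where the tip really is.

```bash
python3 - <<'E'
from h import *
b=shot("side"); s=st(); print(s["tcp_pos"])
p=proj(b,[s["tcp_pos"],s["tcp_pos"]+[0,0,20],[480,-149,224],[482,-149,204]]); print(((p-[260,80])*[400/120,433/130]+[400,0]).round())
w=shot("wrist"); print(w["T_tool_cam"]); print(proj(w,[s["tcp_pos"]]))
E
```

```text
[ 532.85548594 -150.53338368  214.59794139]
[[604. 207.]
 [605. 184.]
 [664. 223.]
 [659. 245.]]
[[ 6.32293215e-04 -9.56240934e-01 -2.92579692e-01  7.47116858e+01]
 [ 9.99999753e-01  6.94445405e-04 -1.08565512e-04  2.91967515e-01]
 [ 3.06995409e-04 -2.92579551e-01  9.56241137e-01 -1.77030946e+02]
 [ 0.00000000e+00  0.00000000e+00  0.00000000e+00  1.00000000e+00]]
[[276.13399991 242.92042574]]
```

The predicted tip is at (604,207) but the fingers visibly end near (607,170), about 30 mm higher. That also explains the 44 mm width, since I gripped the lid. I'll work out the real tip height.

```bash
python3 - <<'E'
from h import *
b=shot("side"); s=st(); T=s["tcp_pos"]
for z in (0,10,20,25,30,35,40): 
    p=proj(b,[T+[0,0,z]]); w=shot("wrist"); q=proj(w,[T+[11,-14.5,z],T+[11,14.5,z],T+[-11,0,z]])
    print(z,p.round(1).tolist(),q.round(0).tolist())
g=b["pixels"].mean(2); print(g[115:150,317:328:2].astype(int).tolist())
E
```

```text
0 [[321.1, 142.1]] [[301.0, 225.0], [251.0, 226.0], [276.0, 260.0]]
10 [[321.4, 138.7]] [[302.0, 231.0], [250.0, 232.0], [276.0, 267.0]]
20 [[321.7, 135.2]] [[303.0, 238.0], [248.0, 239.0], [276.0, 276.0]]
25 [[321.8, 133.5]] [[304.0, 242.0], [248.0, 242.0], [276.0, 280.0]]
30 [[321.9, 131.8]] [[305.0, 246.0], [247.0, 246.0], [276.0, 285.0]]
35 [[322.1, 130.0]] [[306.0, 250.0], [246.0, 251.0], [276.0, 290.0]]
40 [[322.2, 128.2]] [[307.0, 254.0], [245.0, 255.0], [276.0, 296.0]]
[[24, 25, 23, 19, 25, 19], [20, 25, 26, 19, 28, 32], [21, 24, 27, 20, 27, 60], [42, 23, 28, 18, 29, 74], [92, 22, 21, 21, 45, 76], [119, 16, 20, 22, 68, 81], [122, 18, 16, 24, 80, 86], [122, 18, 16, 27, 84, 89], [116, 16, 17, 33, 85, 98], [113, 18, 16, 36, 90, 102], [112, 17, 17, 38, 92, 106], [101, 13, 16, 43, 93, 110], [93, 16, 18, 47, 93, 116], [107, 19, 19, 51, 86, 116], [141, 29, 17, 53, 82, 106], [183, 74, 32, 62, 83, 103], [207, 146, 84, 77, 92, 108], [210, 187, 158, 127, 155, 113], [209, 202, 190, 174, 187, 133], [208, 206, 194, 192, 191, 171], [208, 208, 196, 193, 192, 189], [204, 206, 194, 193, 192, 191], [176, 197, 192, 190, 191, 192], [129, 164, 183, 190, 191, 194], [140, 120, 147, 178, 190, 194], [179, 129, 108, 136, 179, 192], [192, 174, 126, 100, 137, 179], [191, 191, 173, 125, 107, 137], [191, 192, 188, 172, 161, 112], [196, 191, 191, 190, 188, 166], [199, 194, 192, 193, 201, 201], [209, 207, 199, 206, 209, 210], [214, 213, 210, 214, 212, 211], [214, 215, 215, 216, 216, 207], [215, 215, 215, 215, 212, 185]]
```

```bash
python3 -m creep '[[0,0,6,0],[0,0,11,0],[0,0,11,0]]'
python3 -m creep '[[0,0,2,0],[0,0,4,0],[0,0,6,0],[0,0,6,0]]'
python3 -m creep '[[0,0,2,0],[0,0,4,0],[0,0,6,0],[0,0,6,0]]'
python3 -m creep '[[0,0,2,0],[0,0,4,0],[0,0,4,0]]'
```

```text
clock: 13.2
tcp_pos: [532.1, -150.4, 202.0]
orientation: [-3.141, 0.002, -0.014]
force: [-0.6, 0.8, -0.0]
width: -0.2
grasp_force: 0.0
clock: 13.53
tcp_pos: [532.7, -150.5, 197.1]
orientation: [-3.141, 0.001, -0.014]
force: [0.4, -0.5, -1.2]
width: 0.0
grasp_force: 0.0
clock: 13.87
tcp_pos: [532.6, -150.5, 191.1]
orientation: [-3.141, 0.001, -0.014]
force: [-0.3, 0.1, 0.9]
width: -0.0
grasp_force: 0.0
clock: 14.12
tcp_pos: [532.7, -150.5, 187.2]
orientation: [-3.141, 0.001, -0.014]
force: [0.2, 0.7, 0.9]
width: -0.1
grasp_force: 0.0
```

```bash
python3 -m creep '[[0,0,3,0],[0,0,6,0],[0,0,6,0]]'
python3 -m creep '[[0,0,2,0],[0,0,4,0],[0,0,4,0]]'
python3 -m creep '[[0,0,2,0],[0,0,4,0],[0,0,4,0]]'
```

```text
clock: 14.37
tcp_pos: [532.5, -150.5, 180.8]
orientation: [-3.141, 0.001, -0.014]
force: [-0.7, -0.1, 0.5]
width: 0.2
grasp_force: 0.0
clock: 14.62
tcp_pos: [532.7, -150.5, 177.1]
orientation: [-3.141, 0.001, -0.014]
force: [-0.4, -0.1, 0.3]
width: -0.1
grasp_force: 0.0
clock: 14.87
tcp_pos: [532.7, -150.5, 173.2]
orientation: [-3.141, 0.001, -0.014]
force: [-0.7, 0.3, -0.3]
width: -0.2
grasp_force: 0.0
```

```bash
python3 -m creep '[[0,0,2,0],[0,0,3,0],[0,0,3,0]]'
python3 -m creep '[[0,0,1,0],[0,0,2,0],[0,0,2,0]]'
python3 -c "
from h import *
f=shot('side'); print(f['pixels'].mean(2)[122:150,317:328:2].astype(int).tolist())"
```

```text
clock: 15.12
tcp_pos: [532.7, -150.5, 170.3]
orientation: [-3.141, 0.0, -0.014]
force: [0.2, -0.6, -0.1]
width: 0.0
grasp_force: 0.0
clock: 15.37
tcp_pos: [532.8, -150.5, 168.4]
orientation: [-3.141, 0.0, -0.014]
force: [0.4, -0.4, -0.5]
width: 0.3
grasp_force: 0.0
[[15, 15, 20, 15, 23, 24], [19, 12, 15, 15, 24, 24], [29, 15, 16, 16, 23, 19], [32, 14, 19, 16, 24, 21], [24, 13, 20, 18, 23, 24], [19, 16, 18, 16, 23, 21], [23, 19, 17, 18, 19, 21], [24, 22, 17, 17, 18, 21], [25, 26, 18, 19, 20, 24], [26, 25, 20, 21, 26, 22], [25, 26, 19, 23, 23, 28], [25, 25, 20, 24, 37, 65], [22, 27, 20, 24, 66, 128], [20, 24, 18, 28, 69, 149], [22, 24, 19, 46, 72, 165], [19, 21, 19, 61, 71, 175], [21, 18, 20, 69, 66, 176], [22, 15, 25, 73, 71, 179], [23, 16, 25, 74, 77, 180], [24, 17, 27, 79, 82, 170], [19, 17, 31, 83, 83, 133], [20, 17, 32, 80, 83, 110], [20, 17, 29, 84, 88, 158], [33, 19, 30, 85, 104, 182], [75, 38, 41, 91, 125, 192], [104, 77, 60, 122, 177, 205], [114, 104, 84, 166, 206, 207], [122, 125, 125, 193, 211, 185]]
```

The tip now sits about 3 mm above the top, so the real tip height is about the reported z + 33. I'll go back over the fin, drop behind it and push at tip height 211.

```bash
python3 -m creep '[[0,0,-25,0],[0,0,-50,0],[-20,0,-50,0],[-50,0,-50,0],[-80,0,-50,0],[-88,0,-50,0],[-88,0,-50,0],[-88,0,-25,0],[-88,0,0,0],[-88,0,6,0],[-88,0,9,0],[-88,0,-9,0],[-88,0,-9,0],[-88,0,-9,0]]'
python3 -m creep '[[8,0,0,0],[16,0,0,0],[24,0,0,0],[32,0,0,0],[40,0,0,0],[44,0,0,0],[44,0,0,0]]'
python3 -c "
from h import *
f=shot('side','pics/s6.png');print(proj(f,[[480,-149,224]]))"
```

```text
clock: 16.58
tcp_pos: [446.6, -149.3, 178.5]
orientation: [3.141, -0.002, -0.013]
force: [-0.3, 0.2, -0.6]
width: -0.2
grasp_force: 0.0
clock: 17.17
tcp_pos: [489.8, -149.7, 177.1]
orientation: [-3.141, 0.0, -0.013]
force: [-0.2, 0.3, 0.1]
width: -0.0
grasp_force: 0.0
[[339.17588931 147.09255582]]
```

```bash
cat > e.py <<'E'
from h import *
f=shot('wrist')
for y in(-133,-137,-166):
    X=np.arange(420,620,1.0); p=proj(f,[[x,y-(x-480)*.02,204] for x in X]); a=f['pixels'].mean(2)
    v=np.array([a[int(round(q[1])),int(round(q[0]))] if 0<=q[1]<420 else np.nan for q in p]); g=v[3:]-v[:-3]
    i=[k for k in range(1,len(g)-1) if abs(g[k])>18 and abs(g[k])>=abs(g[k-1]) and abs(g[k])>abs(g[k+1])]
    print(y,[(X[k]+1.5,int(g[k])) for k in i])
E
python3 e.py
python3 -m creep '[[8,0,0,0],[16,0,0,0],[16,0,0,0]]'
python3 e.py
```

```text
-133 [(np.float64(480.5), 81), (np.float64(492.5), -48), (np.float64(506.5), -31), (np.float64(511.5), 18), (np.float64(544.5), 39)]
-137 [(np.float64(489.5), 66), (np.float64(506.5), -29), (np.float64(544.5), 38), (np.float64(606.5), 68)]
-166 [(np.float64(484.5), 76), (np.float64(513.5), -54), (np.float64(543.5), 35), (np.float64(563.5), 69)]
clock: 17.52
tcp_pos: [506.2, -150.1, 177.7]
orientation: [-3.142, -0.001, -0.013]
force: [0.3, -0.9, -0.2]
width: -0.3
grasp_force: 0.0
-133 [(np.float64(496.5), 45), (np.float64(498.5), 60), (np.float64(509.5), -54), (np.float64(523.5), -32), (np.float64(560.5), 33)]
-137 [(np.float64(505.5), 94), (np.float64(508.5), -42), (np.float64(522.5), -31), (np.float64(560.5), 36)]
-166 [(np.float64(498.5), 38), (np.float64(501.5), 74), (np.float64(531.5), -47), (np.float64(559.5), 30), (np.float64(579.5), 70)]
```

```bash
python3 -m creep '[[5,0,0,0],[10,0,0,0],[13,0,0,0],[13,0,0,0]]'
python3 -m creep '[[2,0,0,0],[4,0,0,0],[4,0,0,0]]'
python3 e.py
```

```text
clock: 17.9
tcp_pos: [518.7, -150.3, 177.7]
orientation: [-3.141, -0.001, -0.013]
force: [0.4, -0.6, 0.1]
width: 0.3
grasp_force: 0.0
clock: 18.15
tcp_pos: [522.2, -150.4, 177.6]
orientation: [-3.142, -0.0, -0.014]
force: [-0.1, 0.4, 0.9]
width: -0.4
grasp_force: 0.1
-133 [(np.float64(512.5), 46), (np.float64(514.5), 63), (np.float64(524.5), -53), (np.float64(538.5), -34), (np.float64(576.5), 34)]
-137 [(np.float64(521.5), 95), (np.float64(524.5), -39), (np.float64(538.5), -28), (np.float64(576.5), 33)]
-166 [(np.float64(517.5), 74), (np.float64(548.5), -47), (np.float64(575.5), 34), (np.float64(595.5), 67)]
```

```bash
python3 -m creep '[[2,0,0,0],[4,0,0,0],[4,0,0,0]]'
python3 -m creep '[[2,0,0,0],[3,0,0,0],[3,0,0,0]]'
python3 -m creep '[[2,0,0,0],[3,0,0,0],[3,0,0,0]]'
```

```text
clock: 18.45
tcp_pos: [526.2, -150.5, 177.6]
orientation: [-3.142, -0.0, -0.014]
force: [-0.7, 0.5, 0.9]
width: 0.3
grasp_force: 0.3
clock: 18.7
tcp_pos: [526.6, -150.5, 177.5]
orientation: [-3.141, 0.005, -0.014]
force: [-12.4, 1.7, 7.4]
width: -0.2
grasp_force: 6.5
clock: 18.95
tcp_pos: [526.7, -150.5, 177.5]
orientation: [-3.141, 0.01, -0.015]
force: [-27.2, 3.7, 16.5]
width: -0.3
grasp_force: 13.6
```

The shutter hit its end stop at about 27 N. I'll back off, rise and look at the gap.

```bash
python3 -m creep '[[-6,0,0,0],[-12,0,-5,0],[-20,0,-35,0],[-40,-4,-70,0],[-75,-8,-90,0],[-105,-10,-90,0],[-116,-10,-90,0],[-116,-10,-90,0],[-116,-10,-90,0]]'
python3 - <<'E'
from h import *
f=shot("wrist","pics/w6.png"); s=st(); print(s["tcp_pos"],s["joint_positions"].round(2),s["force"])
C=lambda x,y,z:[532.8+y*1+x*-.021, -203.5-x-y*.021, z]
p=proj(f,[C(-80,-100,200),C(-80,-40,200),C(-44,-100,200),C(-44,-40,200),C(-63,-70,178)]);print(p.round())
c=cv2.resize(f["pixels"][60:300,160:440],None,fx=2.5,fy=2.5,interpolation=cv2.INTER_CUBIC); cv2.imwrite("pics/w6c.png",c[:,:,::-1])
E
```

```text
clock: 19.7
tcp_pos: [416.3, -139.2, 268.0]
orientation: [3.141, -0.002, -0.014]
force: [0.3, 0.1, 0.2]
width: -0.4
grasp_force: 0.0
[ 416.63121121 -138.99782064  267.58750309] [ 0.54 -0.04 -0.28  1.7  -0.01  1.47 -1.32] [ 0.75109367  0.568202   -1.21107017]
[[253. 188.]
 [252. 108.]
 [299. 188.]
 [301. 109.]
 [275. 146.]]
```

View pics/w6c.png

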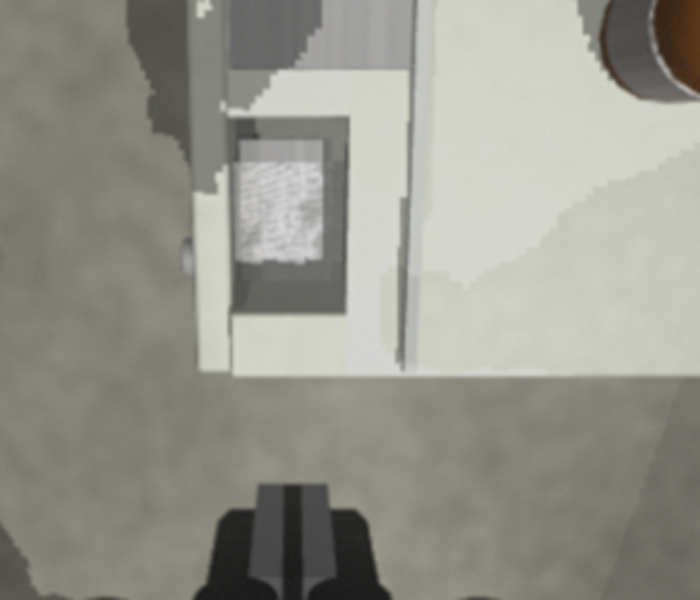

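The open gap is at crop columns 231–348 and rows 117–312, matching the prediction. The bright pad is inside, centred at about (280,200). Now I'll go down through the gap to just above the pad.

```bash
python3 -m creep '[[24,1,0,0],[40,1,0,0],[47,1,0,0],[47,1,0,0],[47,1,20,0],[47,1,45,0],[47,1,70,0],[47,1,85,0],[47,1,100,0],[47,1,108,0],[47,1,114,0],[47,1,114,0]]'
python3 -m creep '[[0,0,2,0],[0,0,4,0],[0,0,6,0],[0,0,8,0],[0,0,8,0]]'
python3 -m creep '[[0,0,2,0],[0,0,4,0],[0,0,4,0]]'
```

```text
clock: 20.75
tcp_pos: [462.4, -140.4, 152.7]
orientation: [-3.141, 0.002, -0.014]
force: [-0.2, 0.9, -0.5]
width: -0.1
grasp_force: 0.0
clock: 21.17
tcp_pos: [463.0, -140.6, 145.5]
orientation: [-3.142, -0.0, -0.014]
force: [-0.8, 0.6, -0.5]
width: -0.3
grasp_force: 0.0
clock: 21.42
tcp_pos: [463.2, -140.6, 141.7]
orientation: [3.142, -0.001, -0.014]
force: [-0.7, 0.2, 3.2]
width: -0.2
grasp_force: 1.6
```

```bash
python3 -m creep '[[0,0,3,0],[0,0,6,0],[0,0,9,0],[0,0,9,0],[0,0,9,0]]'
python3 -m creep '[[0,0,2,0],[0,0,4,0],[0,0,4,0],[0,0,4,0]]'
```

```text
clock: 21.83
tcp_pos: [463.3, -140.6, 132.9]
orientation: [3.141, -0.001, -0.014]
force: [-1.5, 0.1, 7.3]
width: 0.1
grasp_force: 3.4
clock: 22.17
tcp_pos: [463.4, -140.6, 129.1]
orientation: [3.141, -0.001, -0.014]
force: [-2.2, 0.6, 8.2]
width: -0.1
grasp_force: 4.1
```

```bash
python3 -m creep '[[0,-2,1,0],[0,-4,1,0],[0,-6,1,0],[0,-8,1,0],[0,-8,1,0]]'
python3 -m creep '[[0,-2,0,0],[0,-4,0,0],[0,-6,0,0],[0,-6,0,0]]'
```

```text
clock: 22.58
tcp_pos: [463.2, -132.7, 128.2]
orientation: [3.141, -0.001, -0.014]
force: [-2.2, 1.3, 9.0]
width: -0.0
grasp_force: 4.3
clock: 22.92
tcp_pos: [463.4, -126.6, 128.2]
orientation: [3.141, -0.001, -0.014]
force: [-3.1, 0.9, 8.8]
width: 0.3
grasp_force: 4.3
```

```bash
python3 -m creep '[[0,-4,0,1],[0,-8,0,2],[0,-12,0,3],[0,-16,0,5],[1,-20,0,6],[1,-20,0,6]]'
python3 -m creep '[[1,-4,0,1],[1,-8,0,2],[2,-12,0,3],[3,-16,0,5],[4,-20,0,6],[4,-20,0,6]]'
python3 -c "
from h import *
s=st();print(s['tcp_pos'],np.degrees(s['orientation'][2]),s['force'])
f=shot('side','pics/s7.png'); H=np.array([651,-125,198])
for t in (0,8,14): r=np.radians(t); print(t,proj(f,[H+237*np.array([-np.cos(r),np.sin(r),0])]))"
```

```text
clock: 23.42
tcp_pos: [464.3, -105.9, 128.0]
orientation: [3.142, 0.0, -0.119]
force: [-3.8, 1.3, 8.7]
width: -0.1
grasp_force: 4.4
clock: 23.92
tcp_pos: [470.3, -86.2, 127.8]
orientation: [-3.141, 0.001, -0.223]
force: [-4.5, 2.1, 8.4]
width: -0.1
grasp_force: 4.4
[470.31193743 -86.18217925 127.77288775] -12.79715491537996 [-4.48518001  2.07979259  8.40108979]
0 [[356.25847284 171.12520849]]
8 [[347.90483316 177.44540427]]
14 [[340.41949586 181.72695586]]
```

The force still shows the hook pressed while the fingertip is well outside, so the door is free. I'll work out the arc.

```bash
cat > arc.py <<'E'
from h import *
import sys
s=st(); T=s["tcp_pos"]; H=np.array([651,-125]); rel=T[:2]-H; r=np.hypot(*rel); a0=np.arctan2(rel[1],-rel[0])
M=R.from_euler('xyz',s["orientation"]).as_matrix(); print(r,np.degrees(a0),s["joint_positions"].round(2))
for d in range(4,int(sys.argv[1])+1,4):
    a=a0+np.radians(d); P=H+r*np.array([-np.cos(a),np.sin(a)]); print(d,(M.T@np.r_[P-T[:2],0])[:2].round().tolist(),end=' ')
E
python3 arc.py 44
```

```text
184.78329885639232 12.04951242979175 [ 0.42  0.13 -0.33  1.84  0.05  1.17 -1.72]
4 [0.0, -13.0] 8 [1.0, -26.0] 12 [4.0, -38.0] 16 [7.0, -51.0] 20 [10.0, -63.0] 24 [15.0, -75.0] 28 [21.0, -87.0] 32 [27.0, -98.0] 36 [34.0, -109.0] 40 [42.0, -119.0] 44 [50.0, -129.0]
```

```bash
python3 -m creep '[[0,-6,0,2],[0,-13,0,4],[1,-26,0,8],[4,-38,0,12],[7,-51,0,16],[10,-63,0,20],[15,-75,0,24],[21,-87,0,28],[27,-98,0,32],[34,-109,0,36],[42,-119,0,40],[46,-124,0,42],[50,-129,0,44],[50,-129,0,44]]'
python3 arc.py 36
```

```text
clock: 25.13
tcp_pos: [549.4, 30.0, 128.4]
orientation: [-3.139, 0.0, -0.991]
force: [-2.9, 3.6, 8.6]
width: -0.3
grasp_force: 4.3
185.3211273292406 56.76061399774752 [ 0.17  0.29 -0.34  1.67  0.1   1.2  -2.75]
4 [0.0, -13.0] 8 [2.0, -26.0] 12 [4.0, -39.0] 16 [7.0, -51.0] 20 [11.0, -63.0] 24 [16.0, -75.0] 28 [22.0, -87.0] 32 [28.0, -98.0] 36 [35.0, -109.0]
```

```bash
python3 -m creep '[[0,-6,0,-1],[0,-13,0,-2],[1,-20,0,-3],[2,-26,0,-4],[4,-39,0,-6],[7,-51,0,-8],[11,-63,0,-10],[16,-75,0,-10],[22,-87,0,-10],[25,-92,0,-10],[25,-92,0,-10]]'
python3 - <<'E'
from h import *
s=st();print(s["tcp_pos"],s["joint_positions"][6])
f=shot('side','pics/s8.png'); H=np.array([651,-125,198])
for t in (80,85,90,95): r=np.radians(t); print(t,proj(f,[H+237*np.array([-np.cos(r),np.sin(r),0]),H+237*np.array([-np.cos(r),np.sin(r),0])-[0,0,198]]).round().tolist())
E
```

```text
clock: 26.05
tcp_pos: [640.9, 58.5, 128.5]
orientation: [-3.138, -0.001, -0.816]
force: [0.7, 1.6, 9.1]
width: 0.0
grasp_force: 4.3
[640.86155145  58.45422447 128.47114649] -2.6421032724331095
80 [[226.0, 186.0], [230.0, 248.0]]
85 [[218.0, 183.0], [224.0, 245.0]]
90 [[211.0, 180.0], [218.0, 241.0]]
95 [[205.0, 176.0], [212.0, 238.0]]
```

```bash
python3 -m creep '[[0,0,-5,0],[0,0,-10,0],[0,0,-15,0],[0,0,-25,0],[0,0,-45,0],[0,0,-80,0],[0,0,-115,0],[0,0,-150,0],[0,0,-150,0],[0,0,-150,0]]'
python3 - <<'E'
from h import *
s=st();print(s["tcp_pos"],s["force"])
f=shot('side'); b=f["pixels"].astype(int)
H=np.array([651,-125,0])
# free edge column in side view: horizontal scan at mid-door rows
g=b.mean(2)
for r in (195,205,215,225): print(r,[(c,int(g[r,c+2]-g[r,c-2])) for c in range(185,300) if abs(g[r,c+2]-g[r,c-2])>22])
for t in (80,85,90,95):
    k=np.radians(t); d=np.array([-np.cos(k),np.sin(k),0]); n=np.array([np.sin(k),np.cos(k),0])
    print(t,proj(f,[H+238*d+[0,0,z] for z in(198,130,60)]+[H+238*d+12*n+[0,0,z] for z in(198,130,60)]).round(0).tolist())
E
```

```text
clock: 26.93
tcp_pos: [639.8, 57.0, 280.3]
orientation: [-3.138, -0.003, -0.817]
force: [0.7, -1.1, -0.7]
width: -0.2
grasp_force: 0.0
[639.77854517  56.98066966 280.33329396] [ 0.71012377 -1.0525178  -0.68237246]
195 [(206, -50), (207, -59), (208, -58), (209, -46), (210, -23), (217, -22), (218, -34), (219, -34), (220, -28), (227, 25), (228, 33), (229, 40), (230, 47), (231, 53), (232, 51), (233, 43), (262, -32), (263, -51), (264, -51), (265, -43), (277, 23), (278, 28), (279, 31), (280, 29)]
205 [(195, -24), (196, -45), (197, -50), (198, -52), (199, -38), (223, 32), (224, 49), (225, 49), (226, 45), (260, -35), (261, -43), (262, -34), (263, -25), (297, 23), (298, 32), (299, 30)]
215 [(185, -45), (217, 31), (218, 47), (219, 51), (220, 47), (292, -30), (293, -47), (294, -49), (295, -43)]
225 [(216, 25), (217, 48), (218, 50), (219, 46)]
80 [[226.0, 187.0], [227.0, 209.0], [229.0, 231.0], [221.0, 185.0], [223.0, 208.0], [225.0, 229.0]]
85 [[218.0, 183.0], [220.0, 206.0], [222.0, 228.0], [214.0, 182.0], [216.0, 204.0], [218.0, 226.0]]
90 [[211.0, 180.0], [213.0, 203.0], [216.0, 224.0], [207.0, 178.0], [210.0, 201.0], [212.0, 222.0]]
95 [[205.0, 176.0], [207.0, 199.0], [210.0, 221.0], [202.0, 174.0], [204.0, 197.0], [207.0, 218.0]]
```

```bash
python3 -m creep '[[-20,20,-20,0],[-45,45,-30,0],[-72,72,-30,0],[-99,99,-30,0],[-126,126,-30,0],[-153,153,-30,0],[-160,160,-30,0],[-160,160,-30,0],[-160,160,-30,0]]'
python3 - <<'E'
from h import *
s=st();print(s["tcp_pos"])
f=shot('top','pics/t9.png'); g=f["pixels"].mean(2); H=np.array([651,-125,198.])
def samp(P):
    p=proj(f,P); return np.mean([g[int(round(v)),int(round(u))] for u,v in p])
for t in range(70,106,3):
    k=np.radians(t); d=np.array([-np.cos(k),np.sin(k),0]); n=np.array([np.sin(k),np.cos(k),0])
    print(t,round(samp([H+q*d+6*n for q in np.arange(60,230,5)])),end='; ')
for n,P in(("jar",[481.5,304,87]),("spray",[408,115,175]),("fin",[545,-151,224]),("cap",[515.5,-247,285])):
    u,v=proj(f,[P])[0].round().astype(int); print(n,u,v,f["pixels"][v,u])
E
```

```text
clock: 27.73
tcp_pos: [412.3, 63.5, 307.0]
orientation: [3.141, -0.0, -0.817]
force: [0.1, -0.2, 0.4]
width: 0.2
grasp_force: 0.0
[412.25537282  63.5089713  306.98303369]
70 106; 73 102; 76 104; 79 118; 82 119; 85 123; 88 141; 91 184; 94 121; 97 92; 100 86; 103 86; jar 161 225 [176 175 172]
spray 235 252 [149 144 127]
fin 357 186 [160 162 159]
cap 410 193 [30 32 32]
```

```bash
python3 -c "
from workcell import close_job
print(close_job())"
```

```text
the job is handed in; nothing more can be done
None
```

I handed the job in at about 28 s: the jar stands upright on the pad, the shutter is against its end stop, and the door is open at about 90°. The hook was let go to spring back up, though I did not check it in a picture. Sampled pixels show the spray and amber bottles in place; I did not re-check the tray jars at the end.

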